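Press the ram onto the filter stack and lock it with the cam lever

TASK

Slide the filter holder's ram into the filter cell until you feel it bear on the filter stack hidden inside, and press it on with a firm but gentle push of about 10 N: the stack lies at a different depth each time and cracks if it gets more than 20 N. Then flip the cam lever over centre, fully down to its closed stop, so that the ram stays locked and bearing on the stack. Do not knock over or push away the sample cup and the small reagent bottle standing nearby.

Things in the scene. Friction and masses are not known exactly. Their poses are not given: they have to be found in the camera images.
- holder: the filter holder, fixed to the bench: an aluminium base plate 235 x 78 x 12 mm carrying, in line, the ram, a grey clamp block (50 long, 52 wide, top 70 mm above the bench, two pivot lugs on it up to 100 mm) and the white filter cell. Origin: on the bench, under the middle of the clamp block. Its +x points along the ram in the pushing direction (handle side to filter cell); z is up
- ram: the ram: a steel rod 18 mm thick lying level 45 mm above the bench, sliding along the holder's +x with about 4 N of drag, which keeps it where it is left; travel 75 mm. On its outer end a black disc handle 40 mm in diameter and 16 mm thick, the disc's axis along the rod. Origin on the rod's axis; its axes are parallel to the holder's; the rod's tip lies 32 mm ahead (+x) and the outer face of the disc 146 mm behind (-x) of it
- handle (a point): centre of the disc handle of the ram, 45 mm above the bench; the flat outer face to push on lies 8 mm behind it (holder's -x). Axes parallel to the holder's
- filter_cell: the closed white filter cell on the holder, 78 x 62 mm, top 71 mm above the bench; body frame equal to the holder's. The filter stack inside cannot be seen: its face lies 23 to 47 mm inside the mouth, and it has a soft gasket that yields about 1 mm for every 5 N (somewhat stiffer when pressed fast)
- cell_mouth (a point): centre of the mouth of the filter cell, 45 mm above the bench, where the ram enters
- cam_lever (a joint): angle of the cam lever, rad: 0 standing up, leaning slightly back to the handle side; it swings over towards the filter cell; 1.70 is closed, lever level and on its stop, pointing along the holder's +x above the cell. It moves freely and stays where left up to 0.6; from there its resistance grows to about 0.6 N m (8 N at the pad) near 0.95, ends at 1.50 (dead centre), and beyond that it snaps to the closed stop by itself; let go between 0.6 and 1.50 it springs back
- lever_pivot (a point): the lever's hinge axis (level, along the holder's y) on top of the clamp block, 88 mm above the bench
- lever_pad (a point): centre of the outer face (the face to push on, to the rear when open, on top when closed) of the pad at the end of the dark steel cam lever, 74 mm from the hinge axis; pad 30 mm long, 24 mm wide, 9 mm thick. Its x points along the lever to its end, its z out of the face to push on
- cup_1: loose white sample cup with a blue lid, 60 mm wide, 56 mm high, on the bench; origin under its middle. Leave alone
- bottle_5: loose small clear reagent bottle with a white cap, 38 mm wide, 82 mm high; origin under its middle. Leave alone

How it is judged (in metres and radians):
On the way, in this order (a step that is already met when the one before it is completed fails the run):
1. the ram is pressed on the filter stack with at least 3 N (contact force between ram and filter_cell above 3 N), for 0.2 s.
2. the cam lever is over centre and closed (value of joint cam_lever above 1.6 rad), for 0.2 s.
At the end, for the whole second after the job is handed in: the cam lever is closed (angle above 1.6 rad) and the ram still bears on the filter stack with more than 1 N (value of joint cam_lever above 1.6 rad and contact force between ram and filter_cell above 1 N); the robot touches nothing.
It fails at once if the filter stack gets more than 20 N from the ram (contact force between ram and filter_cell above 20 N).
It fails at once if the sample cup is pushed more than 3 cm or tipped (distance of cup_1 from where it was at the start of the episode above 0.03 m or angle between cup_1's own z axis and vertical above 0.5 rad).
It fails at once if the reagent bottle is pushed more than 3 cm or tipped (distance of bottle_5 from where it was at the start of the episode above 0.03 m or angle between bottle_5's own z axis and vertical above 0.5 rad).
It also fails if it takes over 61 s, if anything falls off the work surface, if the arm or the gripper's body presses on something with over 40 N, if the wrist force passes 120 N, or if a joint passes its speed limit or range.

ROBOT

A 7-joint arm with a two-finger parallel gripper is mounted at the origin on the work surface; the furniture and walls round the work are solid. World frame = base frame: x ahead of the robot, y to its left, z up, the work surface at z = 0. Lengths are in m, angles in degrees, forces in N, time in s.
With the tool pointing down it reaches from about 0.4 to 0.85 m from the base axis. Payload 10.4 kg.
Tool frame: the origin (TCP) lies between the finger pads; the fingertips stand 11 mm ahead of it and the grasp point (between the pads) lies 8 mm behind it (manip.tips_ahead is the distance from the TCP to the fingertips, in m); y points along the fingers, z is the direction in which the jaws open and shut, and the axes are right-handed (so a half turn about y gives the same grasp; the last joint's range is limited). The gripper opens to 87 mm and grips with 3 to 60 N. Pads are 19 mm wide; open, the fingers measure 117 mm over their backs; the gripper's body (75 mm by 190 mm) begins 51 mm behind the grasp point.
Start: joints at [74.851, 19.034, -3.707, 83.658, 1.238, 77.344, -5.071], TCP at [0.15, -0.607, 0.234] pointing down, gripper open.
Joint ranges: [-148.97, 148.97], [-28.65, 121.19], [-84.17, 76.75], [9.2, 138.47], [-72.65, 252.65], [3.7, 117.97], [-149.18, 149.18]. Speed limits (degrees/s): [127.2, 127.2, 159.86, 159.86, 180, 180, 180].

INTERFACE

Orientations are given as a 3x3 rotation matrix whose columns are the frame's x, y, z axes.
In Python, from rig import manip, vision, spotter gives the robot as it stands.
- The arm moves only by the shell command python3 -m pendant 'ROWS' [OPENING] [FORCE]. ROWS is JSON, a list of rows, each a list of 2 entries, a list of its own where there are three numbers: the shift along the world's x, y, z in mm, then the turn about the world's z in degrees. In form: [[[x, y, z], twist], ...]. A call has 1 to 12 rows; each row is the pose to reach, as a shift and turn from the pose measured when the call began; what a row does not reach only later rows make up. A row lasts 1/8 s, in which the tool goes at most 62.5 mm and 10.7 degrees, less where a joint would pass 70% of its speed; a pose out of reach is approached as far as the arm can. A call with a gripper value outside its range is refused whole. OPENING is the closure, from 0 (fully open) to 1 (shut), set as the call begins (- or left out, the last holds). The fingers move at their own pace and stop on an object; FORCE is the grip in N (left out, the last holds). Time passes only in rows, so rows that repeat a pose let the fingers close. It gives the time, the measured TCP pose, the force and the opening at its end, in the units of the state.
- manip.get_state(): the state, without advancing time (a new reading comes with each control period).
- vision.capture(name): name is "scene" or "top"; returns a dict with "frame" (384x512x3 uint8, red, green, blue), "fx", "fy", "cx", "cy" (pixels), "k1" (the pictures are not rectified: a ray, as slopes to the right and down, at radius r is drawn at 1 + k1 r^2 times it, then the intrinsics apply), "pose" (4x4, takes a point from camera to world coordinates). Camera axes: x right, y down, z forward; pixel columns grow to the right and rows downward; lengths in m; the calibration is good to about 2 mm. A picture is of the moment at which its call begins. There is no depth.
- manip.job_done(): hands the job in, once; it reports no verdict.
Trained networks look in a picture, given as the dict that the camera call returned (one of the last four; its "shot" number tells which), for a name from the list of things; names that differ only in an ending like _2 or _b are one class to them, and where a whole thing is asked for, a point or a joint stands for the part that bears it (a point fixed in the world has none). Each returns a list of dicts, best first, with "confidence" (0 to 1); they miss things now and then, are a little off and sometimes report something else, mostly with a low value. They report only what shows in the picture. A call takes as long as a camera call.
- spotter.recognise(picture, query): "xy" ([column, row] in pixels, amid what is visible of it).
The state is a dict: "time_s": time; "joint_pos": joint angles; "joint_vel": joint speeds; "tau": joint torques, N m; "tcp_pos": TCP position; "tcp_rot": TCP orientation; "ft_force": force on the tool from outside, world axes, zero at the start; "ft_torque": the same for the moment, N m; "gripper_width": finger opening in m.
Only numpy, scipy, OpenCV 4.12 (cv2) and the standard library are available. Lean on these libraries where they do the work, as an engineer would, in place of code of your own. Each camera call takes 0.05 s, during which the arm holds its last target.

## Working session

There is one attempt and no reset: what is moved stays moved. The work goes in short steps, Python scripts to look and compute and a shell command to move; the robot and the scene stay as the last step left them, time stands still between calls to the robot, and variables do not carry over. Pictures are saved under pics/ and viewed, and the job is handed in when it is done.

```bash
mkdir -p pics; ls; cat > h.py <<'E'
import numpy as np, cv2
from rig import manip, vision, spotter
def cam(n,name):
    c=vision.capture(n); cv2.imwrite('pics/'+name,c['frame'][:,:,::-1]); return c
def ray(c,xy):
    d=np.array([(xy[0]-c['cx'])/c['fx'],(xy[1]-c['cy'])/c['fy']]); u=d.copy()
    for _ in range(20): u=d/(1+c['k1']*(u@u))
    P=np.array(c['pose']); v=P[:3,:3]@np.array([u[0],u[1],1]); return P[:3,3],v
def onz(c,xy,z):
    o,v=ray(c,xy); return o+v*(z-o[2])/v[2]
def proj(c,p):
    P=np.array(c['pose']); q=P[:3,:3].T@(np.array(p)-P[:3,3]); u=q[:2]/q[2]; u=u*(1+c['k1']*(u@u))
    return [c['fx']*u[0]+c['cx'],c['fy']*u[1]+c['cy']]
E
python3 - <<'E'
from h import *
np.set_printoptions(precision=3,suppress=True)
s=manip.get_state(); print(s['time_s'],s['tcp_pos'],s['tcp_rot'],s['ft_force'],s['gripper_width'])
Z=dict(holder=.05,handle=.045,ram=.045,filter_cell=.04,cell_mouth=.045,cam_lever=.12,lever_pivot=.088,lever_pad=.155,cup_1=.03,bottle_5=.04)
for n in('scene','top'):
    c=cam(n,n+'0.png'); print(n,c['fx'],c['k1'],np.array(c['pose'])[:3,3])
    for k in Z:
        for r in spotter.recognise(c,k)[:2]: print(k,np.round(r['xy']),round(r['confidence'],2),onz(c,r['xy'],Z[k]))
E
```

```text
pics
0.0 [ 0.15  -0.606  0.233] [[-0.971 -0.     0.239]
 [-0.239  0.001 -0.971]
 [ 0.    -1.    -0.001]] [-0.19  -0.515 -0.403] 0.08721584957205177
scene 486.8741324576333 0.012222596020724095 [-0.103  0.352  1.067]
holder [309. 196.] 0.61 [ 0.442 -0.062  0.05 ]
holder [314. 168.] 0.37 [ 0.514 -0.118  0.05 ]
ram [341. 178.] 0.83 [ 0.455 -0.166  0.045]
cell_mouth [278. 203.] 0.98 [0.464 0.015 0.045]
cam_lever [313. 170.] 0.76 [ 0.467 -0.081  0.12 ]
lever_pivot [306. 197.] 0.75 [ 0.424 -0.038  0.088]
lever_pivot [344. 176.] 0.17 [ 0.434 -0.155  0.088]
lever_pad [156. 270.] 0.64 [0.374 0.349 0.155]
lever_pad [312. 170.] 0.57 [ 0.447 -0.062  0.155]
cup_1 [202. 271.] 0.65 [0.389 0.254 0.03 ]
bottle_5 [157. 268.] 0.77 [0.438 0.347 0.04 ]
top 413.03124531168237 -0.1504752037099804 [0.324 0.062 1.201]
holder [295. 196.] 0.91 [ 0.458 -0.059  0.05 ]
handle [336. 196.] 0.51 [ 0.458 -0.177  0.045]
ram [330. 196.] 0.6 [ 0.459 -0.16   0.045]
filter_cell [265. 191.] 0.67 [0.475 0.025 0.04 ]
cell_mouth [272. 195.] 0.72 [0.461 0.007 0.045]
cam_lever [302. 192.] 0.59 [ 0.463 -0.071  0.12 ]
lever_pivot [298. 197.] 0.97 [ 0.451 -0.063  0.088]
lever_pad [272. 195.] 0.59 [0.45  0.011 0.155]
lever_pad [303. 194.] 0.56 [ 0.453 -0.069  0.155]
cup_1 [184. 226.] 0.88 [0.376 0.255 0.03 ]
bottle_5 [151. 208.] 0.65 [0.428 0.351 0.04 ]
```

```bash
python3 - <<'E'
import cv2
a=cv2.imread('pics/scene0.png')[120:320,120:420];cv2.imwrite('pics/s0z.png',cv2.resize(a,(780,520),interpolation=3))
a=cv2.imread('pics/top0.png')[150:260,130:390];cv2.imwrite('pics/t0z.png',cv2.resize(a,(780,330),interpolation=3))
E
```

```text
(no output)
```

View pics/s0z.png

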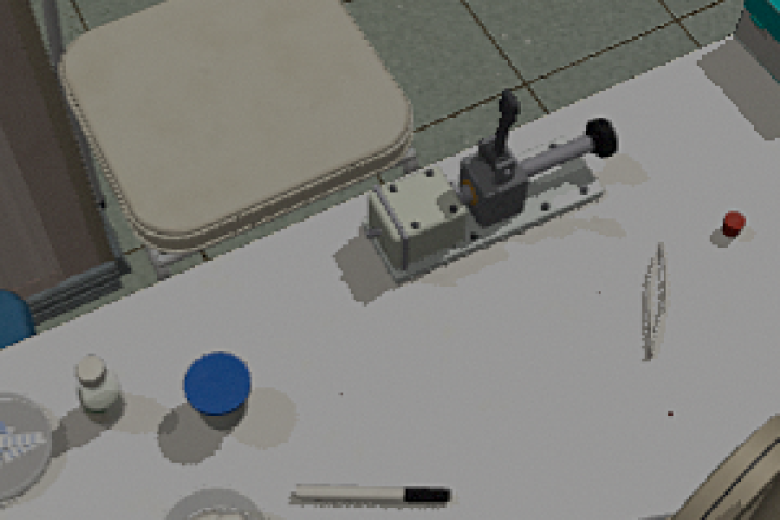

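View pics/t0z.png

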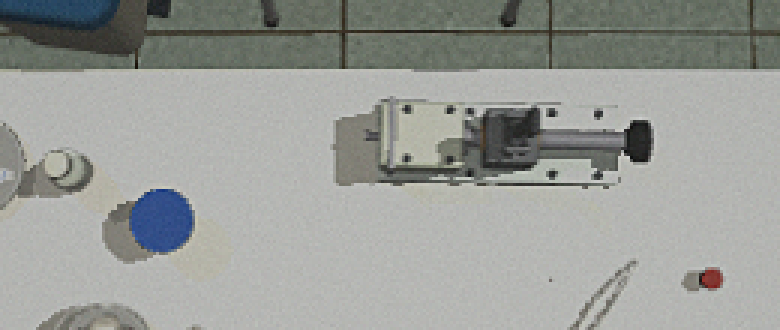

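View pics/top0.png

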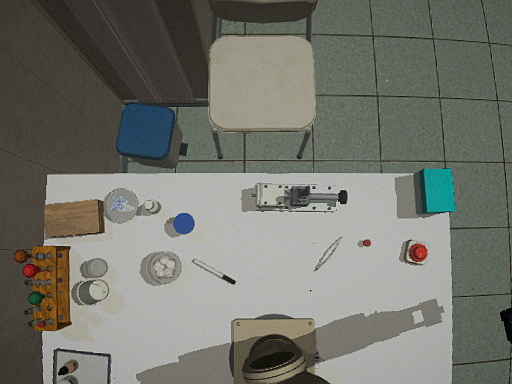

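View pics/scene0.png

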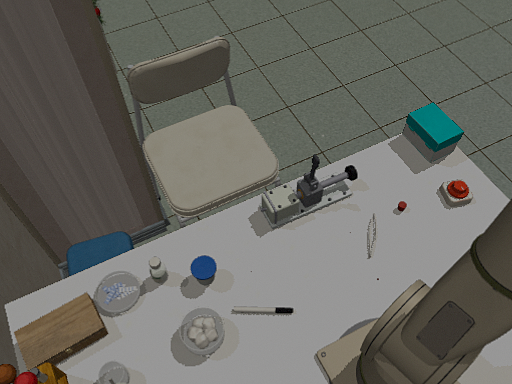

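```bash
python3 - <<'E'
import cv2
a=cv2.imread('pics/top0.png')[178:216,248:353];cv2.imwrite('pics/t0zz.png',cv2.resize(a,None,fx=7.5,fy=7.5,interpolation=cv2.INTER_CUBIC))
a=cv2.imread('pics/scene0.png')[150:230,255:365];cv2.imwrite('pics/s0zz.png',cv2.resize(a,None,fx=7,fy=7,interpolation=cv2.INTER_CUBIC))
E
```

```text
(no output)
```

View pics/t0zz.png

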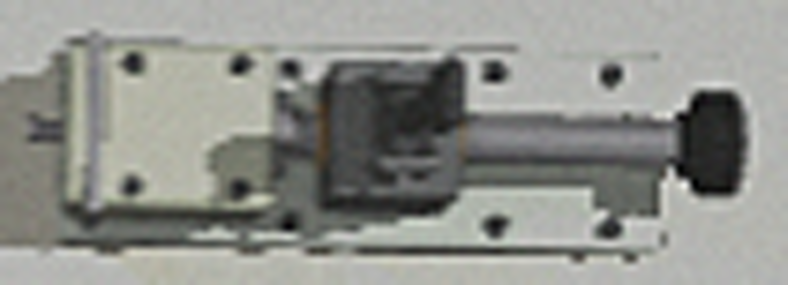

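View pics/s0zz.png

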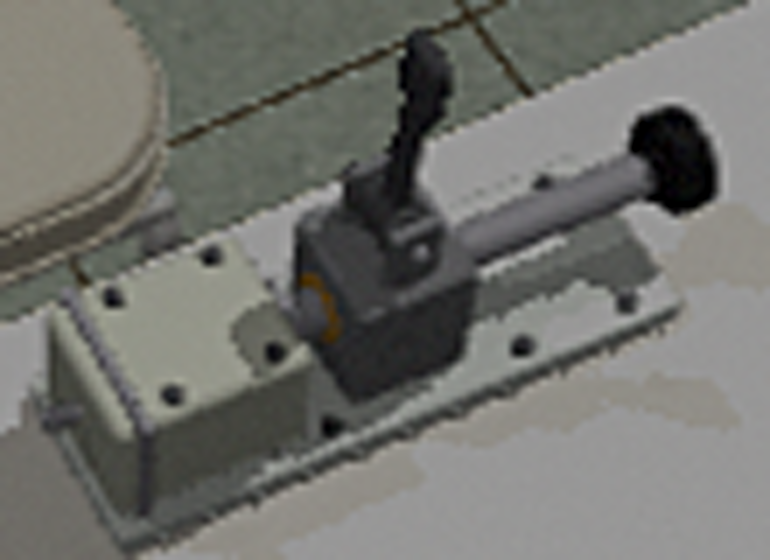

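```bash
python3 - <<'E'
from h import *
np.set_printoptions(precision=4,suppress=True)
t=vision.capture('top'); s=vision.capture('scene')
T=lambda u,v:(248+(u+.5)/7.5-.5,178+(v+.5)/7.5-.5)
S=lambda u,v:(255+(u+.5)/7-.5,150+(v+.5)/7-.5)
for n,f,c,pts in (('top',T,t,[('scr',.012,[(290,68),(494,72),(610,74),(290,222),(495,224),(608,229)]),('cellscr',.071,[(134,63),(132,186),(240,65),(240,187)]),
  ('plateR',.012,[(660,55),(662,248)]),('block',.07,[(325,65),(463,65),(325,205),(463,205)]),('rod',.045,[(470,139),(650,142)]),('disc',.045,[(683,141),(745,141),(714,90),(714,195)]),('pad',.155,[(450,75)])]),
 ('scene',S,s,[('scr',.012,[(331,427),(521,346),(626,302),(543,181)]),('cellscr',.071,[(113,297),(172,394),(210,255),(274,351)]),('plateR',.012,[(682,305)]),('disc',.045,[(675,158)]),('pad',.155,[(425,60)]),('block',.07,[(360,322),(475,265)])])):
  for k,z,l in pts:
    for p in l: print(n,k,p,onz(c,f(*p),z))
E
```

```text
top scr (290, 68) [ 0.491  -0.0375  0.012 ]
top scr (494, 72) [ 0.4893 -0.1171  0.012 ]
top scr (610, 74) [ 0.4885 -0.1626  0.012 ]
top scr (290, 222) [ 0.431  -0.0368  0.012 ]
top scr (495, 224) [ 0.43   -0.1163  0.012 ]
top scr (608, 229) [ 0.4279 -0.1604  0.012 ]
top cellscr (134, 63) [0.4846 0.025  0.071 ]
top cellscr (132, 186) [0.439  0.0259 0.071 ]
top cellscr (240, 65) [ 0.4838 -0.0142  0.071 ]
top cellscr (240, 187) [ 0.4386 -0.0137  0.071 ]
top plateR (660, 55) [ 0.496  -0.1825  0.012 ]
top plateR (662, 248) [ 0.4204 -0.1813  0.012 ]
top block (325, 65) [ 0.4839 -0.0457  0.07  ]
top block (463, 65) [ 0.4839 -0.0969  0.07  ]
top block (325, 205) [ 0.432 -0.045  0.07 ]
top block (463, 205) [ 0.4319 -0.0959  0.07  ]
top rod (470, 139) [ 0.4592 -0.1025  0.045 ]
top rod (650, 142) [ 0.458 -0.171  0.045]
top disc (683, 141) [ 0.4583 -0.1837  0.045 ]
top disc (745, 141) [ 0.4583 -0.2075  0.045 ]
top disc (714, 90) [ 0.4778 -0.1961  0.045 ]
top disc (714, 195) [ 0.4378 -0.195   0.045 ]
top pad (450, 75) [ 0.4684 -0.0804  0.155 ]
scene scr (331, 427) [ 0.4339 -0.039   0.012 ]
scene scr (521, 346) [ 0.4321 -0.1187  0.012 ]
scene scr (626, 302) [ 0.4308 -0.1636  0.012 ]
scene scr (543, 181) [ 0.4923 -0.1659  0.012 ]
scene cellscr (113, 297) [0.486  0.0239 0.071 ]
scene cellscr (172, 394) [0.4408 0.0248 0.071 ]
scene cellscr (210, 255) [ 0.486  -0.0151  0.071 ]
scene cellscr (274, 351) [ 0.44   -0.0152  0.071 ]
scene plateR (682, 305) [ 0.4201 -0.1813  0.012 ]
scene disc (675, 158) [ 0.4601 -0.1985  0.045 ]
scene pad (425, 60) [ 0.473  -0.0874  0.155 ]
scene block (360, 322) [ 0.4372 -0.0482  0.07  ]
scene block (475, 265) [ 0.4394 -0.0966  0.07  ]
```

The holder axis runs along world +y, tilted about 1° (x≈0.460). The pivot is at y≈-0.071, the disc's outer face at y≈-0.203, and the tip is just at the mouth. Next I move behind the disc with the jaws turned to lie along x and closed.

```bash
python3 -m pendant '[[[15,19,0],7],[[45,56,0],15],[[77,93,0],23],[[110,131,0],31],[[145,169,0],39],[[180,207,0],47],[[215,245,0],55],[[250,285,0],63],[[285,325,0],70],[[300,355,0],75],[[309,373,0],75],[[309,373,0],75]]' 1 20
python3 - <<'E'
from h import *
s=manip.get_state(); print(s['time_s'],s['tcp_pos'],s['tcp_rot'],s['ft_force'],s['gripper_width'],s['joint_pos'])
E
```

```text
time_s: 2.7
tcp_pos: [0.4588, -0.2329, 0.2337]
tcp_rot: [[-0.018, 0.0, 1.0], [-1.0, -0.0, -0.018], [0.0, -1.0, 0.0]]
ft_force: [-1.1, 0.4, -0.2]
gripper_width: 0.0002
2.7 [ 0.45884621 -0.23294023  0.23365462] [[-1.78736584e-02  6.16648787e-05  9.99840252e-01]
 [-9.99840251e-01 -7.23800006e-05 -1.78736539e-02]
 [ 7.12662613e-05 -9.99999995e-01  6.29487232e-05]] [-1.0913524   0.40966691 -0.18031657] 0.00017119869323808256 [ 50.2925817    7.21260109 -30.60591717  98.86205454   3.79814442
  74.94852269  17.87422875]
```

```bash
python3 -m pendant '[[[0,0,-30],0],[[0,0,-80],0],[[0,0,-130],0],[[0,0,-170],0],[[0,0,-186],0],[[0,0,-188],0],[[0,0,-188],0]]'
python3 - <<'E'
from h import *
c=cam('scene','s1.png');a=c['frame'][120:240,240:400,::-1];cv2.imwrite('pics/s1z.png',cv2.resize(a,(800,600),interpolation=3))
print(manip.get_state()['ft_force'])
E
```

```text
time_s: 3.58
tcp_pos: [0.4596, -0.2337, 0.0471]
tcp_rot: [[-0.018, 0.002, 1.0], [-1.0, -0.001, -0.018], [0.001, -1.0, 0.002]]
ft_force: [-0.3, -0.4, 0.9]
gripper_width: 0.0004
[-0.10468869  0.90159785  0.7519143 ]
```

View pics/s1z.png

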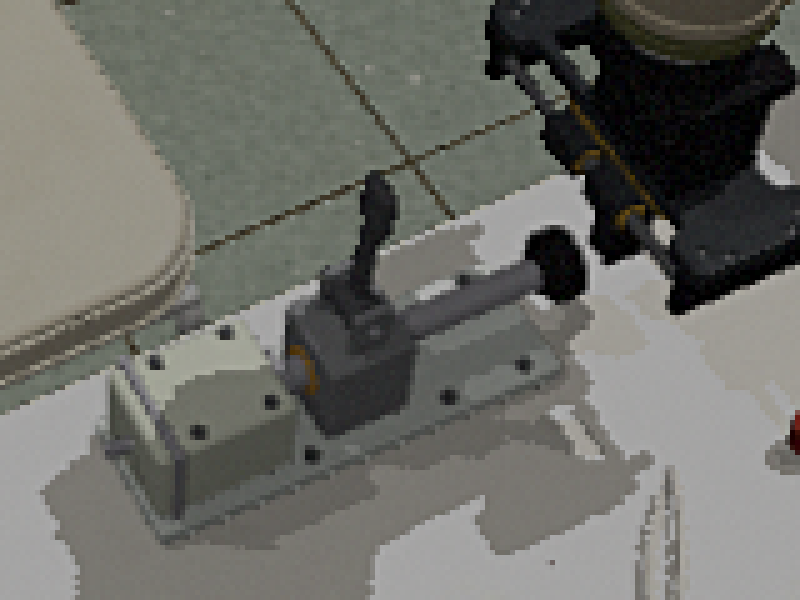

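The gripper is lowered to the right of the disc (disc at about (555,265)), and nothing has been touched. Now I approach it.

```bash
python3 -m pendant '[[[0,6,0],0],[[0,12,0],0],[[0,16,0],0],[[0,19,-1],0],[[0,22,-1],0],[[0,25,-1],0],[[0,28,-1],0],[[0,28,-1],0]]'; python3 -m pendant '[[[0,2,0],0],[[0,4,0],0],[[0,6,0],0],[[0,8,0],0],[[0,10,0],0]]'
```

```text
time_s: 4.62
tcp_pos: [0.4599, -0.2057, 0.0463]
tcp_rot: [[-0.018, 0.003, 1.0], [-1.0, -0.002, -0.018], [0.002, -1.0, 0.003]]
ft_force: [1.0, -1.7, 0.5]
gripper_width: 0.0006
time_s: 5.25
tcp_pos: [0.4601, -0.1961, 0.0463]
tcp_rot: [[-0.019, 0.003, 1.0], [-1.0, -0.002, -0.019], [0.002, -1.0, 0.003]]
ft_force: [1.6, -4.7, -1.3]
gripper_width: 0.0006
```

```bash
for i in 1; do python3 -m pendant '[[[0,1,0],0],[[0,2,0],0],[[0,3,0],0]]' | grep -E 'pos|force'; done
python3 - <<'E'
from h import *
c=cam('top','t2.png');a=c['frame'][178:216,248:353,::-1];cv2.imwrite('pics/t2z.png',cv2.resize(a,None,fx=7.5,fy=7.5,interpolation=3))
for i in range(4): print(manip.get_state()['ft_force']); vision.capture('top')
E
```

```text
tcp_pos: [0.4602, -0.1932, 0.0463]
ft_force: [2.0, -4.6, -0.4]
[ 1.92515716 -2.62594844 -0.47308228]
[ 1.40586554 -3.4311629   0.26311806]
[ 1.73402996 -2.9298245  -0.78026041]
[ 1.16594646 -2.4029008  -0.62879168]
```

View pics/t2z.png

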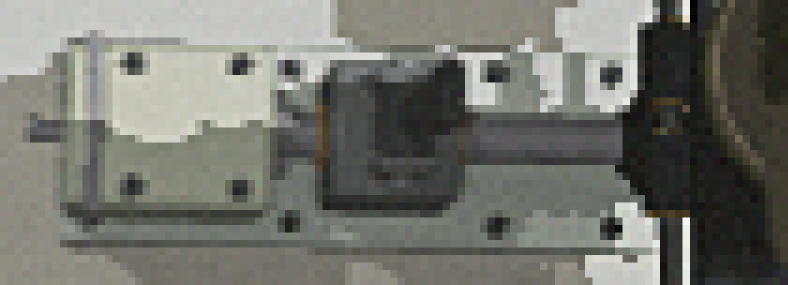

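The finger is on the disc, the ram is sliding, and the drag reads about 4.6 N. I continue in 3 mm calls.

```bash
python3 -m pendant '[[[0,1,0],0],[[0,2,0],0],[[0,3,0],0]]' | grep -E 'pos|force'
```

```text
tcp_pos: [0.4602, -0.1899, 0.0463]
ft_force: [2.1, -4.3, -0.8]
```

```bash
python3 -m pendant '[[[0,1,0],0],[[0,2,0],0],[[0,3,0],0]]' | grep -E 'pos|force'
```

```text
tcp_pos: [0.4602, -0.1869, 0.0463]
ft_force: [2.1, -5.0, -1.3]
```

```bash
python3 -m pendant '[[[0,1,0],0],[[0,2,0],0],[[0,3,0],0]]' | grep -E 'pos|force'
```

```text
tcp_pos: [0.4603, -0.1839, 0.0463]
ft_force: [2.2, -4.2, -1.5]
```

```bash
python3 -m pendant '[[[0,1,0],0],[[0,2,0],0],[[0,3,0],0]]' | grep -E 'pos|force'
```

```text
tcp_pos: [0.4604, -0.1814, 0.0464]
ft_force: [2.3, -7.3, -1.9]
```

```bash
python3 -m pendant '[[[0,0.5,0],0],[[0,1,0],0]]' | grep -E 'pos|force'
```

```text
tcp_pos: [0.4604, -0.1811, 0.0464]
ft_force: [3.5, -8.0, -3.3]
```

```bash
python3 -m pendant '[[[0,0.8,0],0],[[0,1.5,0],0],[[0,1.5,0],0]]' | grep -E 'pos|force'
```

```text
tcp_pos: [0.4603, -0.1807, 0.0464]
ft_force: [3.9, -8.4, -3.5]
```

```bash
python3 -m pendant '[[[0,1,0],0],[[0,2.5,0],0],[[0,2.5,0],0]]' | grep -E 'pos|force'
```

```text
tcp_pos: [0.4604, -0.1799, 0.0465]
ft_force: [3.2, -11.3, -3.6]
```

```bash
python3 -m pendant '[[[0,1,0],0],[[0,2.5,0],0],[[0,3.2,0],0],[[0,3.2,0],0]]' | grep -E 'pos|force'
```

```text
tcp_pos: [0.4603, -0.1793, 0.0465]
ft_force: [3.5, -14.4, -6.0]
```

The hand reads 14.4 N, of which about 4–5 N is drag, so the stack sees about 10 N. Back off.

```bash
python3 -m pendant '[[[0,3.2,0],0],[[0,0,0],0],[[0,-10,0],0],[[0,-30,0],0],[[0,-30,20],0],[[0,-30,60],0],[[0,-30,110],0],[[0,-30,130],0],[[0,-30,130],0]]'
python3 - <<'E'
from h import *
c=cam('scene','s3.png');a=c['frame'][120:240,240:400,::-1];cv2.imwrite('pics/s3z.png',cv2.resize(a,(800,600),interpolation=3))
print(manip.get_state()['ft_force'])
c=cam('top','t3.png');a=c['frame'][178:216,248:353,::-1];cv2.imwrite('pics/t3z.png',cv2.resize(a,None,fx=7.5,fy=7.5,interpolation=3))
E
```

```text
time_s: 10.0
tcp_pos: [0.4609, -0.2104, 0.1778]
tcp_rot: [[-0.025, 0.008, 1.0], [-1.0, -0.011, -0.024], [0.011, -1.0, 0.008]]
ft_force: [0.6, 0.4, -0.5]
gripper_width: 0.0002
[-0.37186793  0.60678021 -0.88989434]
```

View pics/s3z.png

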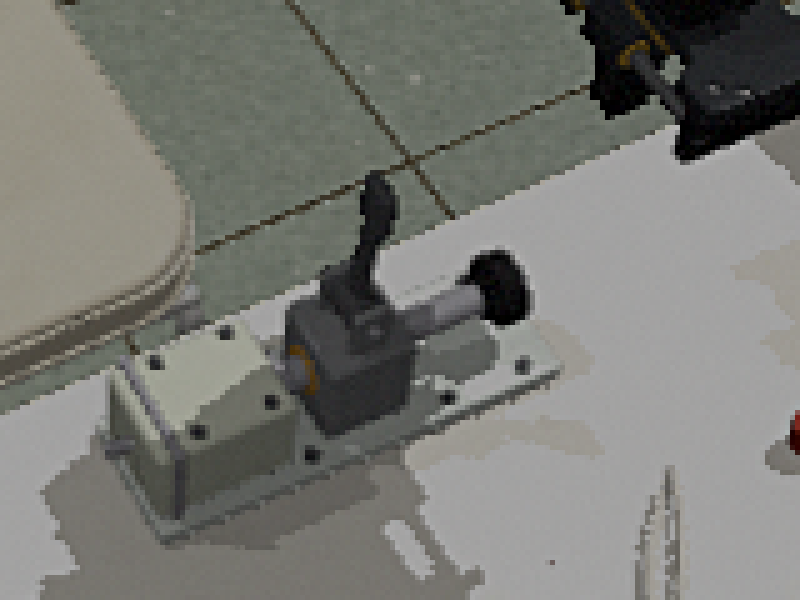

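View pics/t3z.png

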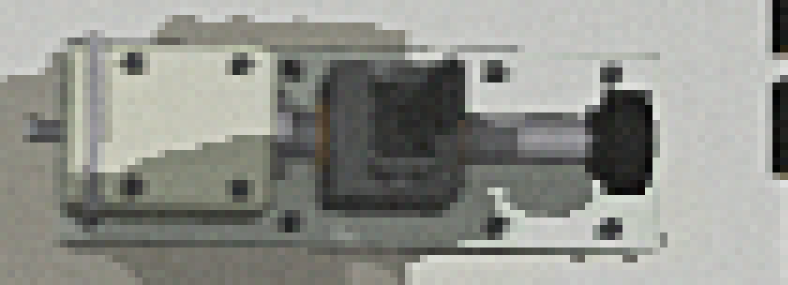

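The ram held, with the disc about 34 mm further in. Now I bring the finger up behind the lever pad.

```bash
python3 -m pendant '[[[0,20,0],0],[[0,50,-2],0],[[-1,75,-5],0],[[-1,90,-6],0],[[-1,96,-6],0],[[-1,100,-6],0],[[-1,100,-6],0]]'
python3 - <<'E'
from h import *
c=cam('scene','s4.png');a=c['frame'][120:240,240:400,::-1];cv2.imwrite('pics/s4z.png',cv2.resize(a,(800,600),interpolation=3))
print(manip.get_state()['ft_force'])
E
```

```text
time_s: 10.98
tcp_pos: [0.4588, -0.11, 0.1696]
tcp_rot: [[-0.025, 0.005, 1.0], [-1.0, -0.009, -0.025], [0.009, -1.0, 0.005]]
ft_force: [0.4, -0.6, -0.0]
gripper_width: 0.0005
[-0.11216089 -0.2801643  -0.16696602]
```

View pics/s4z.png

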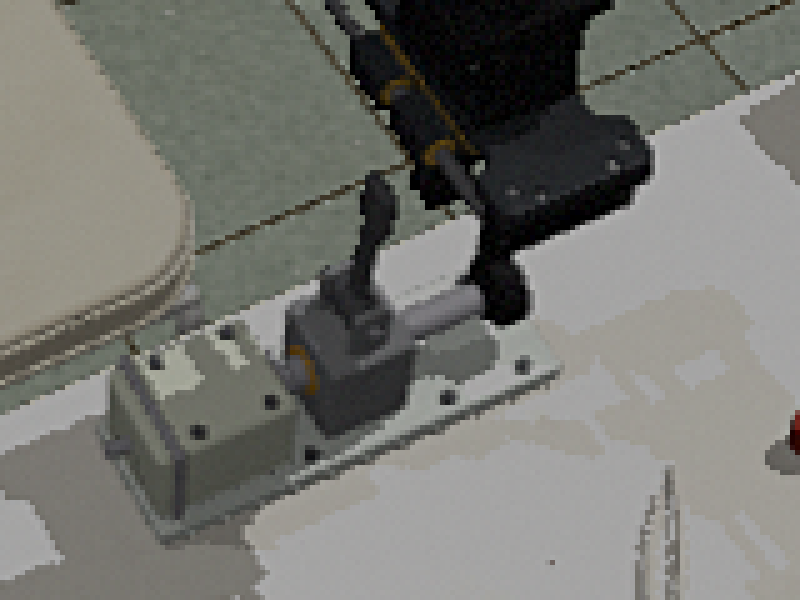

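```bash
python3 -m pendant '[[[0,8,1],0],[[0,15,2],0],[[0,22,2],0],[[0,30,2],0],[[0,37,2],0],[[0,44,1],0],[[0,50,-1],0],[[0,56,-3],0],[[0,60,-5],0],[[0,60,-5],0]]'
python3 - <<'E'
from h import *
c=cam('scene','s5.png');a=c['frame'][120:240,240:400,::-1];cv2.imwrite('pics/s5z.png',cv2.resize(a,(800,600),interpolation=3))
print(manip.get_state()['ft_force'])
E
```

```text
time_s: 12.28
tcp_pos: [0.459, -0.0506, 0.1647]
tcp_rot: [[-0.025, 0.005, 1.0], [-1.0, -0.01, -0.025], [0.01, -1.0, 0.006]]
ft_force: [0.0, -3.5, 2.3]
gripper_width: 0.0003
[-0.0319097  -3.11043187  2.92990472]
```

View pics/s5z.png

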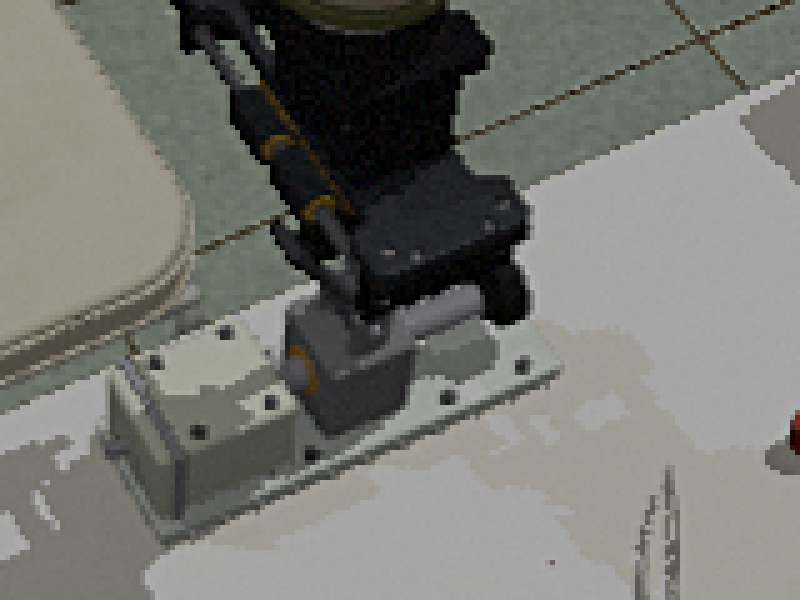

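```bash
python3 -m pendant '[[[0,7,-2],0],[[0,14,-6],0],[[0,19,-11],0],[[0,23,-15],0],[[0,27,-19],0],[[0,30,-23],0],[[0,32,-26],0],[[0,32,-26],0]]'
python3 - <<'E'
from h import *
c=cam('scene','s6.png');a=c['frame'][120:240,240:400,::-1];cv2.imwrite('pics/s6z.png',cv2.resize(a,(800,600),interpolation=3))
E
```

```text
time_s: 13.32
tcp_pos: [0.459, -0.0192, 0.1387]
tcp_rot: [[-0.026, 0.005, 1.0], [-1.0, -0.01, -0.026], [0.01, -1.0, 0.006]]
ft_force: [1.7, -5.1, 3.1]
gripper_width: 0.0002
```

View pics/s6z.png

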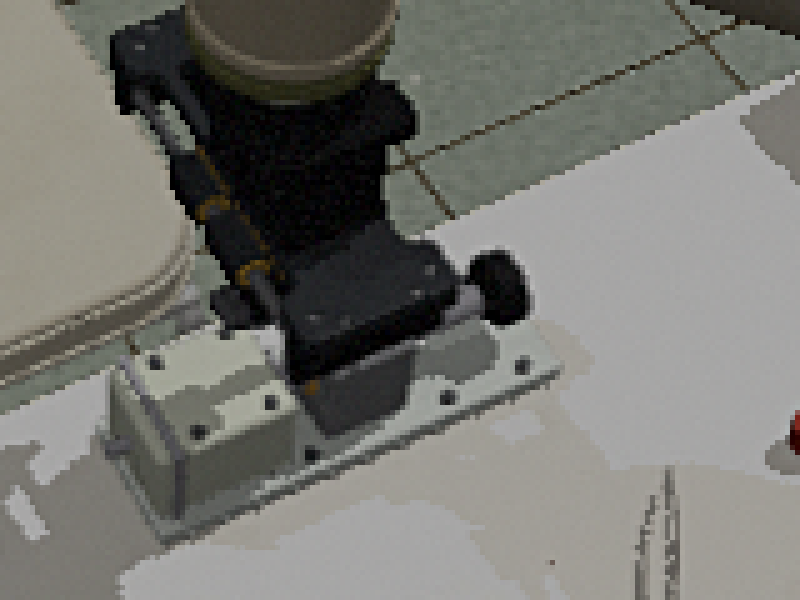

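```bash
python3 -m pendant '[[[0,4,-6],0],[[0,7,-12],0],[[0,9,-17],0],[[0,10,-22],0],[[0,11,-26],0],[[0,12,-30],0],[[0,12,-33],0],[[0,12,-33],0]]'
```

```text
time_s: 14.38
tcp_pos: [0.4585, -0.0067, 0.1053]
tcp_rot: [[-0.026, 0.004, 1.0], [-1.0, -0.009, -0.025], [0.009, -1.0, 0.004]]
ft_force: [-1.2, -0.3, -0.6]
gripper_width: 0.0005
```

```bash
python3 -m pendant '[[[0,0,-2],0],[[0,0,-4],0],[[0,0,-4],0]]'|grep -E 'pos|force'; python3 -m pendant '[[[0,0,20],0],[[0,0,60],0],[[0,-20,110],0],[[0,-70,140],0],[[0,-120,150],0],[[0,-170,150],0],[[0,-220,150],0],[[0,-220,150],0]]'
python3 - <<'E'
from h import *
c=cam('scene','s7.png');a=c['frame'][120:240,240:400,::-1];cv2.imwrite('pics/s7z.png',cv2.resize(a,(800,600),interpolation=3))
c=cam('top','t7.png');a=c['frame'][178:216,248:353,::-1];cv2.imwrite('pics/t7z.png',cv2.resize(a,None,fx=7.5,fy=7.5,interpolation=3))
for k in('cup_1','bottle_5','lever_pad'):
  for r in spotter.recognise(c,k)[:1]: print(k,r)
E
```

```text
tcp_pos: [0.4592, -0.0065, 0.1031]
ft_force: [-8.6, -0.7, 23.6]
time_s: 15.75
tcp_pos: [0.458, -0.2304, 0.2523]
tcp_rot: [[-0.032, 0.004, 0.999], [-0.999, -0.01, -0.032], [0.01, -1.0, 0.004]]
ft_force: [0.8, -0.2, -0.5]
gripper_width: 0.0007
cup_1 {'xy': [182.0, 227.6], 'confidence': 0.59}
bottle_5 {'xy': [151.4, 206.8], 'confidence': 0.67}
lever_pad {'xy': [281.0, 195.9], 'confidence': 0.78}
```

View pics/s7z.png

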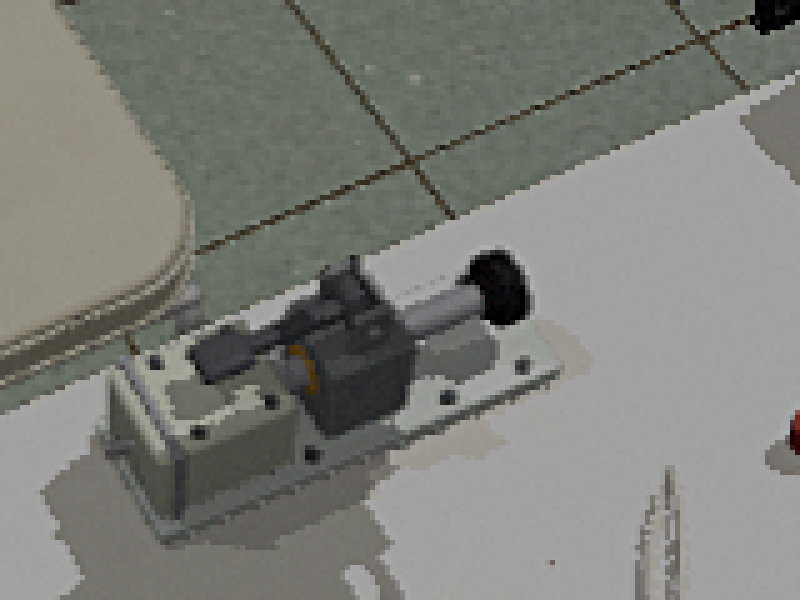

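View pics/t7z.png

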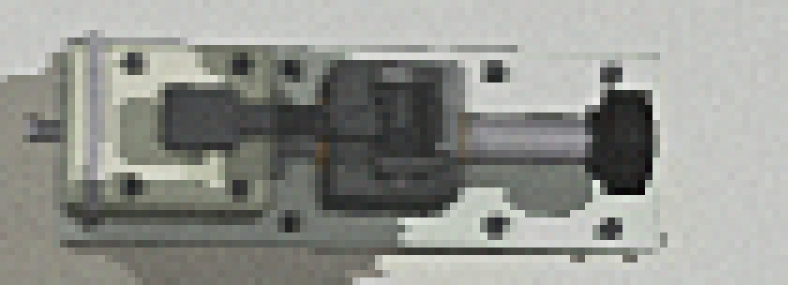

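```bash
python3 -c "
from rig import manip
print(manip.get_state()['ft_force'],manip.job_done())"
```

```text
the job is handed in; nothing more can be done
[ 0.12096437  0.51674963 -0.22147212] None
```

The ram is pressed on the filter stack and the cam lever is down on its closed stop. I handed the job in at about 16 s of the 61 s allowed.

- **Pressing:** I pushed the ram in with closed fingers on the disc handle. Drag was about 4.5 N, and I felt the stack about 22 mm of ram travel in. I pressed up to 14.4 N at the hand, so about 10 N on the stack, then backed off.
- **Lever:** I swept the lever over centre along its arc. A downward press on the pad then met a hard stop at 23.6 N, which is well under the limits.
- **Last checks:** The final pictures show the lever level over the cell and the disc still where I left it after pressing. The cup and bottle are within about 2 px of where they started. The gripper is clear, with the wrist force near zero.
- **Not checked:** I could not measure the ram's force on the stack after letting go. I expect up to about 4 N from the drag plus the lock, inferred from the ram not having moved.

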